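Trigger the heat-sink channel and store the reading

ROBOT

A 6-joint arm with a two-finger parallel gripper is mounted at the origin on the work surface. World frame = base frame: x ahead of the robot, y to its left, z up, the work surface at z = 0. Lengths are in m, angles in rad, forces in N, time in s.
With the tool pointing down it reaches from about 0.275 to 1 m from the base axis. Payload 8.4 kg.
Tool frame: the origin (TCP) lies at the very end of the fingers, on their centre line; the grasp point (between the pads) lies 19 mm behind it (env.pinch_z is the distance from the TCP to the grasp point, in m); z points along the fingers, y is the direction in which the jaws open and shut (so a half turn about z gives the same grasp; the last joint's range is limited). The gripper opens to 85 mm and grips with 20 to 120 N. Pads are 22 mm wide; open, the fingers measure 114 mm over their backs; the gripper's body (76 mm by 85 mm) begins 54 mm behind the grasp point. The pads swing forward as they close: fully open they stand 13 mm farther back than shut.
Start: joints at [1.311, 0.353, 1.633, -0, 1.155, -0.002], TCP at [0.159, 0.604, 0.231] pointing down, gripper open.
Joint ranges: [-2.63, 2.63], [-0.92, 2.1], [0.06, 2.66], [-1.3, 4.44], [0, 2.69], [-3.02, 3.02]. Speed limits (rad/s): [2.22, 2.22, 2.79, 3.14, 3.14, 3.14].

INTERFACE

Orientations are given as a unit quaternion [w, x, y, z].
In Python, from bench import env, ik, optics, monitor gives the robot as it stands. The module is installed in compiled form; this text tells all that it offers. Calls block until the motion is done:
- env.reach(position, orientation): joint-space move of the TCP to a pose.
- env.movel(position, frame=None, speed=0.15): straight line of the TCP; frame=None keeps the orientation; speed is the mean speed in m/s.
- env.movej(angles): joint-space move.
- env.ungrasp() and env.clamp(strength=None): open the fingers fully, or close them until they stop; strength is the grip in N (None keeps the last).
- env.wait(seconds).
- ik(position, orientation): joint angles nearest the present ones, or None.
- optics.capture(name): name is "scene" or "top" or "wrist"; returns a dict with "color" (420x560x3 uint8, red, green, blue), "fx", "fy", "cx", "cy" (pixels), "xyz" and "orientation" of the camera in the world; the wrist camera has in their place "T_tool_cam" (4x4, takes a point from camera to tool coordinates, whose origin is the TCP and whose axes are the flange's). Camera axes: x right, y up, looking along -z (the intrinsics and any distortion apply to the point x, -y, -z); pixel columns grow to the right and rows downward; lengths in m; the calibration is good to about 2 mm. A picture is of the moment at which its call begins: read the wrist's pose just before it. There is no depth.
A pose or a line that the arm cannot do raises env.PlanningError and nothing moves.
- env.sign_off(): hands the job in, once; it reports no verdict.
Readings, each from a call of its own:
- monitor.current_t(): time.
- monitor.current_joints(): joint angles.
- monitor.current_joint_vel(): joint speeds.
- monitor.current_effort(): joint torques, N m.
- monitor.current_tool_pos(): TCP position.
- monitor.current_eef_rot(): TCP orientation.
- monitor.current_wrist_force(): force on the tool from outside, world axes, zero at the start.
- monitor.current_torque(): the same for the moment, N m.
- monitor.current_opening(): finger opening in m.
Only numpy, scipy, OpenCV 4.12 (cv2) and the standard library are available. Lean on these libraries where they do the work, as an engineer would, in place of code of your own. Each camera call takes 0.05 s, during which the arm holds its last target.

TASK

Test one channel of the circuit board: with your fingertips gently press the grey key of the channel that has the finned heat sink well down and let it come up again, then press the long bar key on the data logger well down to store the reading, and withdraw. Press no other key, leave the other channels untouched, and do not pick up or push about the logger or anything lying around.

Things in the scene. Friction and masses are not known exactly. Their poses are not given: they have to be found in the camera images.
- board: Green and gold circuit board 170 x 230 mm on an aluminium carrier plate 190 x 250 mm (x by y), fixed to the table. Origin at the centre of the plate's underside on the table; the board's top face is 8 mm above it. Its x axis points from the row of keys towards the components, y runs along the row of channels, z up.
- chan_sink: One of four channels that sit in a row across the circuit board, 56 mm apart along the board's y axis, in any order. THE CHANNEL TO TEST: its component is a finned aluminium heat sink, 44 x 40 mm and 30 mm tall, with five upright fins. Origin on the board's top face; axes parallel to the board's. The component's centre is at x = +15 mm, y = 0; this channel's round key stands at x = -55 mm, y = 0. Fixed to the board.
- chan_sink_key_top (a point): Centre of the top face of the heat-sink channel's key while up: round grey cap, 18 mm across, 12 mm proud of its 24 x 24 x 10 mm black base, top 22 mm above the board and 30 mm above the table. The key moves straight down 8 mm; its spring needs about 2 N to start and 6 N at the bottom.
- chan_sink_key (a joint): Travel (m) of the heat-sink channel's key: 0 up, 0.008 fully down. Springs back by itself.
- chan_coil: One of four channels that sit in a row across the circuit board, 56 mm apart along the board's y axis, in any order. Its component is a ring-shaped copper coil lying flat, 34 mm across and 14 mm tall. Origin on the board's top face; axes parallel to the board's. The component's centre is at x = +15 mm, y = 0; this channel's round key stands at x = -55 mm, y = 0. Fixed to the board.
- chan_can: One of four channels that sit in a row across the circuit board, 56 mm apart along the board's y axis, in any order. Its component is a flat smooth steel shield cover, 26 x 38 mm and 7 mm tall. Origin on the board's top face; axes parallel to the board's. The component's centre is at x = +15 mm, y = 0; this channel's round key stands at x = -55 mm, y = 0. Fixed to the board.
- chan_caps: One of four channels that sit in a row across the circuit board, 56 mm apart along the board's y axis, in any order. Its component is a pair of upright black cylinders (capacitors), each 16 mm across and 24 mm tall. Origin on the board's top face; axes parallel to the board's. The component's centre is at x = +15 mm, y = 0; this channel's round key stands at x = -55 mm, y = 0. Fixed to the board.
- logger: Data logger: a loose grey box of 1.3 kg on rubber feet, 110 x 150 mm (x by y), top face 45 mm above the table. Origin at the centre of its underside; x points from its row of keys towards its display, y along the row of keys, z up. Keys in its top at x = -28 mm: the bar key at y = +35 mm, round keys at y = -18 and -54 mm.
- store_key_top (a point): Centre of the top face of the logger's bar-shaped store key while up: white, 20 x 50 mm (long along the logger's y), 12 mm proud, 57 mm above the table. Moves straight down 8 mm; its spring needs about 2 N to start and 6 N at the bottom.
- store_key (a joint): Travel (m) of the logger's bar-shaped store key: 0 up, 0.008 fully down. Springs back by itself.
- plus_key (a joint): Travel (m) of the logger's round white (18 mm) middle key: 0 up, 0.008 fully down. Springs back by itself. Leave alone.
- minus_key (a joint): Travel (m) of the logger's round white (18 mm) end key: 0 up, 0.008 fully down. Springs back by itself. Leave alone.
- chan_coil_key (a joint): Travel (m) of the coil channel's key: 0 up, 0.008 fully down. Springs back by itself. Leave alone. Same cap and height as the heat-sink channel's key.
- chan_can_key (a joint): Travel (m) of the shield-cover channel's key: 0 up, 0.008 fully down. Springs back by itself. Leave alone. Same cap and height as the heat-sink channel's key.
- chan_caps_key (a joint): Travel (m) of the capacitor channel's key: 0 up, 0.008 fully down. Springs back by itself. Leave alone. Same cap and height as the heat-sink channel's key.
- standoff: Loose brass post, 12 mm across and 35 mm tall, standing on the board near the edge away from the keys. Origin at the centre of its foot. Leave standing.
- multimeter: Loose black hand-held multimeter lying on its back, 150 x 75 x 32 mm, dial up to 43 mm, beyond the board and logger. Origin at the centre of its underside, long along its x. Leave alone.
- screwdriver: Loose screwdriver, 170 mm long, lying to the left (+y) of the work. Origin under its middle, long along its x. Leave alone.
- tape: Loose roll of cardboard-coloured tape lying flat, 72 mm across, 19 mm tall, beyond the work. Origin at the centre of its underside. Leave alone.
Not all that is in view belongs to the job. There is more than one size of the logger; the one meant has the size given above.

How it is judged:
On the way, in this order (a step that is already met when the one before it is completed fails the run):
1. the heat-sink channel's key is pressed at least 5 mm down (value of joint chan_sink_key above 0.005 m and value of joint store_key below 0.0025 m), for 0.05 s.
2. the heat-sink channel's key has come up again, the store key still up (value of joint chan_sink_key below 0.0015 m and value of joint store_key below 0.0025 m), for 0.05 s.
3. the logger's bar key is pressed at least 5 mm down (value of joint store_key above 0.005 m and value of joint chan_sink_key below 0.0015 m), for 0.05 s.
At the end, for the whole second after the job is handed in: All keys are up again (within 1.5 mm), the logger is at rest within 15 mm of where it stood, the brass post stands, and the post, multimeter, screwdriver and tape are within 15 mm of their places (10 mm for the post) (value of joint each of chan_sink_key, store_key, chan_coil_key, chan_can_key, chan_caps_key, plus_key, minus_key below 0.0015 m and distance of each of logger, multimeter, screwdriver, tape from where it was at the start of the episode below 0.015 m and linear speed of logger below 0.02 m/s and angle between logger's own z axis and vertical below 0.05 rad and angle between standoff's own z axis and vertical below 0.2 rad and distance of standoff from where it was at the start of the episode below 0.01 m); the robot touches nothing.
It fails at once if a key other than the two named is pressed (more than 2.5 mm) (value of joint any of chan_coil_key, chan_can_key, chan_caps_key, plus_key, minus_key above 0.0025 m).
It fails at once if another channel of the board is touched with more than 2 N (contact force between any of the fingers, the arm and chan_coil above 2 N or contact force between any of the fingers, the arm and chan_can above 2 N or contact force between any of the fingers, the arm and chan_caps above 2 N).
It fails at once if the heat-sink channel or the logger is pressed with more than 25 N (contact force between any of the fingers, the arm and chan_sink above 25 N or contact force between any of the fingers, the arm and logger above 25 N).
It fails at once if the logger is lifted (over 6 mm) or tipped, or shoved more than 15 mm (distance of logger from where it was at the start of the episode above 0.015 m or height (world z) of logger above 0.006 m or angle between logger's own z axis and vertical above 0.1 rad).
It fails at once if the post is moved more than 10 mm or tipped, or the multimeter, screwdriver or tape is moved more than 15 mm (distance of standoff from where it was at the start of the episode above 0.01 m or angle between standoff's own z axis and vertical above 0.3 rad or distance of any of multimeter, screwdriver, tape from where it was at the start of the episode above 0.015 m).
It also fails if it takes over 48 s, if anything falls off the work surface, if the arm or the gripper's body presses on something with over 40 N, if the wrist force passes 120 N, or if a joint passes its speed limit or range.

## Working session

There is one attempt and no reset: what is moved stays moved. The work goes in short steps, each a Python script; the robot and the scene stay as the last script left them, time stands still between calls to the robot, and variables do not carry over. Pictures are saved under pics/ and viewed, and the job is handed in when it is done.

```bash
mkdir -p pics; python3 - <<'E'
from bench import env, ik, optics, monitor
import cv2,numpy as np,pickle
for n in ["scene","top","wrist"]:
    p=monitor.current_tool_pos();r=monitor.current_eef_rot()
    c=optics.capture(n); c['tp']=p;c['tr']=r
    pickle.dump(c,open(f'{n}0.pkl','wb'))
    cv2.imwrite(f'pics/{n}0.png',c['color'][:,:,::-1])
    print(n,{k:v for k,v in c.items() if k!='color'})
print(monitor.current_t(),monitor.current_opening(),monitor.current_joints())
E
```

```text
scene {'fx': 496.52951830115984, 'fy': 496.52951830115984, 'cx': 277.5377824581842, 'cy': 208.9767142656388, 'xyz': array([ 1.53081931, -0.11338691,  0.66760111]), 'orientation': array([0.67356896, 0.37159743, 0.30866571, 0.55941549]), 'tp': array([0.15923068, 0.60386279, 0.23056398]), 'tr': array([-9.94313980e-05,  1.28563024e-01,  9.91701087e-01, -7.02234675e-04])}
top {'fx': 498.04647922597746, 'fy': 498.04647922597746, 'cx': 284.471800599298, 'cy': 205.31128283577277, 'xyz': array([0.38400057, 0.0726062 , 1.10034484]), 'orientation': array([-0.68526886, -0.07364403,  0.079301  ,  0.72020449]), 'tp': array([0.15922863, 0.60387599, 0.23056261]), 'tr': array([-9.01904072e-05,  1.28534936e-01,  9.91704738e-01, -6.89585493e-04])}
wrist {'fx': 366.7245946887805, 'fy': 366.7245946887805, 'cx': 284.3763983569834, 'cy': 209.66488502554623, 'T_tool_cam': array([[-1.02144992e-03,  9.50162739e-01,  3.11752668e-01,
         7.91760273e-02],
       [ 9.99999471e-01,  1.00755467e-03,  2.05638908e-04,
        -3.62828955e-04],
       [-1.18717428e-04,  3.11752713e-01, -9.50163266e-01,
        -1.43157579e-01],
       [ 0.00000000e+00,  0.00000000e+00,  0.00000000e+00,
         1.00000000e+00]]), 'tp': array([0.1592076 , 0.6039324 , 0.23061906]), 'tr': array([-9.53085070e-05,  1.28523660e-01,  9.91706242e-01, -6.23229508e-04])}
0.15 0.08557643666768391 [ 1.31060845e+00  3.53497686e-01  1.63399547e+00  1.75977430e-05
  1.15518215e+00 -2.40330395e-03]
```

View pics/scene0.png

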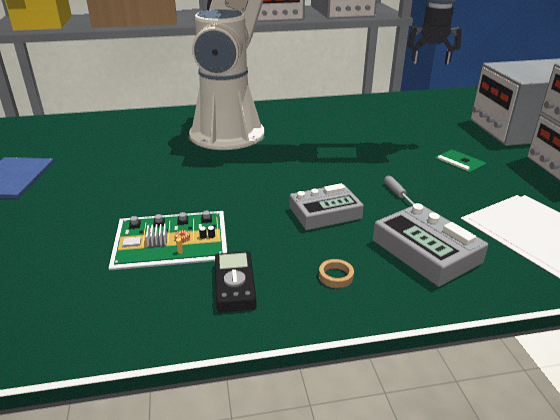

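View pics/top0.png

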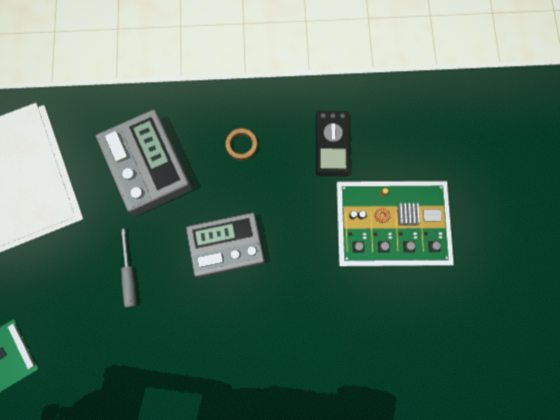

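View pics/wrist0.png

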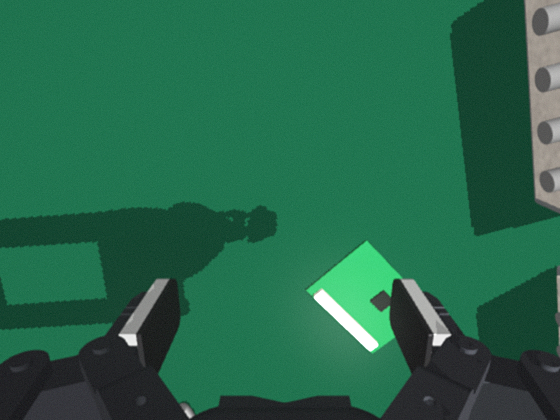

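The top view shows the board at about (395,223). Its components from left to right are caps (358,214), coil (382,215), heat sink (408,213) and shield (432,215). The keys are below them at y≈245.

There are two loggers, at (226,245) and (143,162). At roughly 470 px/m, the lower one is about 71x52 px, which is 150x110 mm and fits. The upper one is clearly larger. I'll confirm both in a crop and measure.

```bash
cat > h.py <<'E'
import numpy as np,cv2,pickle
from scipy.spatial.transform import Rotation as R
def rot(q): return R.from_quat([q[1],q[2],q[3],q[0]]).as_matrix()
def campose(c):
    if 'xyz' in c: return rot(c['orientation']),np.array(c['xyz'])
    T=c['T_tool_cam'];M=rot(c['tr']);return M@T[:3,:3],M@T[:3,3]+c['tp']
def ray(c,u,v):
    M,o=campose(c); d=M@np.array([(u-c['cx'])/c['fx'],-(v-c['cy'])/c['fy'],-1.]);return o,d
def plane(c,u,v,z):
    o,d=ray(c,u,v);return o+d*(z-o[2])/d[2]
def proj(c,p):
    M,o=campose(c);q=M.T@(np.array(p)-o);return np.array([c['cx']+c['fx']*q[0]/-q[2],c['cy']-c['fy']*q[1]/-q[2]])
E
python3 - <<'E'
from h import *
c=pickle.load(open('top0.pkl','rb'));im=c['color'][:,:,::-1].copy()
a=cv2.resize(im[170:280,325:465],None,fx=5,fy=5,interpolation=cv2.INTER_CUBIC);cv2.imwrite('pics/cb.png',a)
b=cv2.resize(im[95:290,85:275],None,fx=3,fy=3,interpolation=cv2.INTER_CUBIC);cv2.imwrite('pics/cl.png',b)
hsv=cv2.cvtColor(im,cv2.COLOR_BGR2HSV)
m=((hsv[:,:,1]<60)&(hsv[:,:,2]>60)).astype(np.uint8)
cs,_=cv2.findContours(m,cv2.RETR_EXTERNAL,cv2.CHAIN_APPROX_NONE)
for k in cs:
    if cv2.contourArea(k)>600: 
        (x,y),s,an=cv2.minAreaRect(k);print((x,y),s,an, plane(c,x,y,.045)[:2], [round(q*(1.1-.045)/498*1000) for q in s])
E
```

```text
(224.14224243164062, 244.67953491210938) (52.831932067871094, 72.15735626220703) 78.17850494384766 [0.53660075 0.190999  ] [112, 153]
(394.4786376953125, 223.0003204345703) (85.63411712646484, 116.1167221069336) 89.18154907226562 [ 0.5654095  -0.17649953] [181, 246]
(141.97088623046875, 161.7130889892578) (88.82115173339844, 67.93815612792969) 65.77225494384766 [0.73021853 0.36795793] [188, 144]
(21.48073387145996, 175.4746551513672) (131.72532653808594, 89.99217224121094) 71.20011138916016 [0.71160611 0.63162922] [279, 191]
(279.5, 44.5) (89.0, 559.0) 90.0 [1.00082684 0.05061998] [189, 1184]
```

View pics/cb.png

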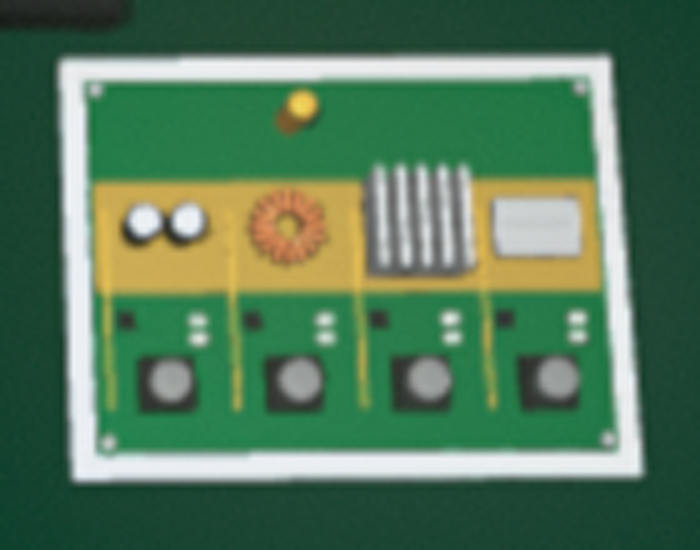

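View pics/cl.png

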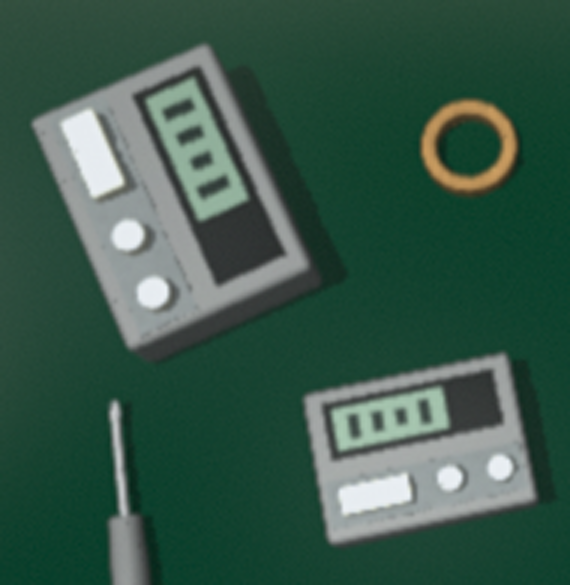

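The board crop confirms that the finned block sits third from the left. Its key cap is at crop (429,380), which is about (410.4,245.6) in the full picture. The lower-right logger is the 150x110 mm one (measured 153x112, the other 188x144), and its bar key is at about (209.7,259.4). Next I'll triangulate both against the scene camera.

```bash
python3 - <<'E'
from h import *
c=pickle.load(open('top0.pkl','rb'));s=pickle.load(open('scene0.pkl','rb'))
im=c['color'].astype(int)
# bar key: bright white within logger
def cen(img,x0,x1,y0,y1,thr,n):
    g=img[y0:y1,x0:x1].min(2); m=(g>thr).astype(np.uint8)
    k,l,st,ce=cv2.connectedComponentsWithStats(m)
    for i in range(1,k):
        if st[i,4]>n: print(ce[i]+[x0,y0],st[i])
cen(im,187,266,212,278,195,8)
print('keys');
g=im[235:256,345:450]; print(g.min(2)[::2,::4])
cen(im,402,420,237,255,95,8)
K=plane(c,410.4,245.6,.030);S=plane(c,209.7,259.4,.057);print('K',K,'S',S)
print('in scene',proj(s,K),proj(s,S))
print('all keys', [ (np.round(plane(c,*p,.03),4)) for p in [(358.7,245.7),(384.6,245.6),(410.4,245.6),(436.2,245.6)]])
i2=s['color'][:,:,::-1].copy()
M=cv2.resize(i2[195:275,105:235],None,fx=6,fy=6,interpolation=cv2.INTER_CUBIC)
u=proj(s,K);cv2.drawMarker(M,tuple(int(t) for t in ((u-[105,195]+.5)*6)),(0,0,255),0,14)
cv2.imwrite('pics/sb.png',M)
M=cv2.resize(i2[175:235,280:370],None,fx=8,fy=8,interpolation=cv2.INTER_CUBIC)
u=proj(s,S);cv2.drawMarker(M,tuple(int(t) for t in ((u-[280,175]+.5)*8)),(0,0,255),0,14)
cv2.imwrite('pics/sl.png',M)
E
```

```text
[251.14583333 250.29166667] [61 35  8  8 48]
[234.3125 253.875 ] [44 38  8  8 48]
[209.54245283 259.33962264] [ 11  41  24  14 212]
keys
[[ 77  48  39  40  39 122  40  57  44  43  42 122  41  78  48  42  40  76
   54  77  46  40  39  34 108  41 233]
 [ 76  37  40  40  40 203  40  72  41  42  43 193  41  80  42  44  40 107
  101  76  39  39  39  41 182  37 233]
 [ 72  36  38  39  39  92  42  73  41  42  42  74  39  82  41  42  41  46
   45  74  38  39  39  36  49  36 233]
 [ 73  37  42  64  56  40  39  73  41  47  91  41  40  80  40  50  89  58
   39  74  38  44  60  93  35  32 234]
 [ 71  36  51 144 136  39  41  80  42  91 152  52  41  81  40  53 152 133
   39  75  39  42 118 150  39  35 233]
 [ 58  36  49 160 155  36  40  80  40 135 155  77  42  82  41  55 157 152
   38  63  37  40 145 152  59  32 233]
 [ 51  36  50 163 157  36  38  78  42 114 158  75  42  81  39  54 160 149
   39  49  38  40 123 154  45  33 234]
 [ 50  37  47 121 104  38  39  80  40  63 138  46  40  80  39  51 106  81
   38  42  38  41  66 102  34  33 229]
 [ 47  38  41  48  47  42  39  80  40  50  50  47  41  75  40  48  48  48
   38  38  36  40  46  45  35  33 228]
 [ 38  37  38  37  38  40  40  40  41  40  39  41  41  41  38  39  39  37
   36  38  38  37  36  36  36  31 225]
 [ 38  37  40  39  40  42  39  40  42  40  40  40  39  40  39  39  40  39
   39  37  35  37  38  37  35  41 225]]
[410.43636364 245.32727273] [ 5  5  8  8 55]
K [ 0.51678207 -0.20962294  0.03      ] S [0.50533782 0.22059355 0.057     ]
in scene [158.2428392  216.29790463] [334.08534199 187.28366423]
all keys [array([ 0.5221, -0.0978,  0.03  ]), array([ 0.5196, -0.1538,  0.03  ]), array([ 0.5168, -0.2096,  0.03  ]), array([ 0.514 , -0.2654,  0.03  ])]
```

View pics/sb.png

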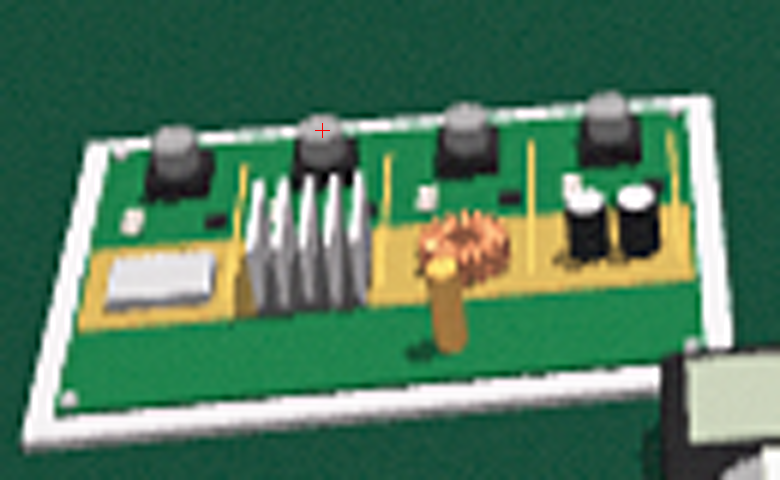

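View pics/sl.png

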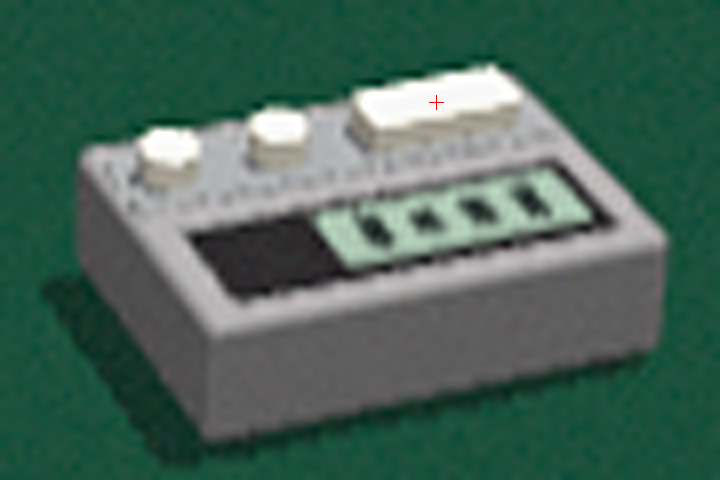

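Casting from the top view gives the sink key at K≈(0.5168,-0.2096) and the store key at S≈(0.5053,0.2206). Both project onto the right caps in the scene view, to within about 2 mm, and the key spacing comes out at 55.9 mm. Now I'll close the fingers, move above K and check with the wrist camera.

```bash
python3 - <<'E'
from bench import env, ik, optics, monitor
from h import *
env.clamp(20)
yaw=-0.048; q=(R.from_euler('z',yaw)*R.from_quat([0,1,0,0])).as_quat(); q=[q[3],q[0],q[1],q[2]]
print('opening',monitor.current_opening(),ik([.5168,-.2096,.12],q))
env.reach([.5168,-.2096,.12],q)
env.movel([.5168,-.2096,.06])
env.wait(.3)
p=monitor.current_tool_pos();r=monitor.current_eef_rot();c=optics.capture('wrist');c['tp']=p;c['tr']=r
pickle.dump(c,open('wrist1.pkl','wb'));im=c['color'][:,:,::-1].copy()
u=proj(c,[.5168,-.2096,.03]);cv2.drawMarker(im,tuple(int(t) for t in u),(0,0,255),0,12)
u=proj(c,p);print(u);cv2.drawMarker(im,tuple(int(t) for t in u),(255,0,0),0,12)
cv2.imwrite('pics/w1.png',im);print(p,r,monitor.current_wrist_force(),monitor.current_t())
E
```

```text
opening 0.00019701520850092975 [-3.87990912e-01  3.82748959e-01  1.87379767e+00 -4.44089210e-16
  8.85046022e-01 -1.91078724e+00]
[285.71618285 279.67183039]
[ 0.5173374  -0.20980242  0.06083301] [ 6.73690313e-04  2.40039876e-02  9.99711606e-01 -2.45884741e-04] [-0.01551812 -0.50946241  0.49009399] 4.95
```

View pics/w1.png

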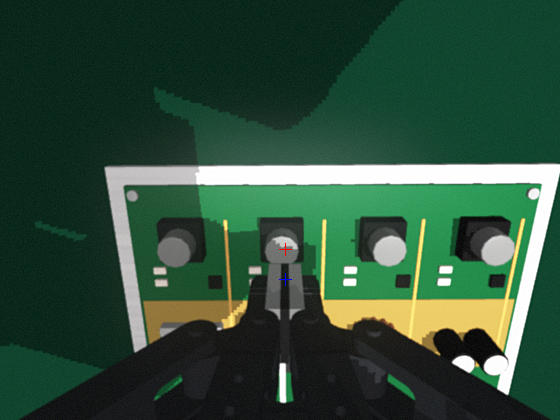

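The wrist view shows the sink key cap at (282,247) and my estimate at (285,249), an offset of about 1 mm. The fingertip is at (286,262), heading for the cap. Pressing in small steps with a force check.

```bash
cat > press.py <<'E'
from bench import env, monitor
import numpy as np
def press(x,y,ztop,fmax=9.0,depth=.0072):
    env.movel([x,y,ztop+.006],speed=.08); env.wait(.2)
    f0=monitor.current_wrist_force()[2]; print('f0',f0)
    d=-.002
    while d<depth:
        d=min(d+.0015,depth)
        env.movel([x,y,ztop-d],speed=.02); env.wait(.08)
        f=monitor.current_wrist_force()-[0,0,f0]; p=monitor.current_tool_pos()
        print(round(d*1e3,1),'z below top mm',round((ztop-p[2])*1e3,2),np.round(f,2),round(monitor.current_t(),2))
        if f[2]>fmax: print('stop');break
    env.wait(.2); p=monitor.current_tool_pos();print('hold',p,monitor.current_wrist_force())
E
python3 - <<'E'
from bench import *
from press import press
press(.5168,-.2103,.030)
E
```

```text
f0 1.4795030072711044
-0.5 z below top mm -0.47 [-0.32 -0.1  -1.86] 6.11
1.0 z below top mm 0.86 [-0.05  1.18  0.52] 6.44
2.5 z below top mm 2.43 [ 0.22 -0.72  1.94] 6.78
4.0 z below top mm 3.94 [ 0.57 -0.73  3.02] 7.11
5.5 z below top mm 5.44 [-0.16 -0.49  3.95] 7.44
7.0 z below top mm 6.88 [-0.03  0.19  3.86] 7.78
7.2 z below top mm 7.06 [-0.21  0.02  4.38] 8.11
hold [ 0.51693479 -0.21035185  0.02296539] [0.105896   0.03567351 5.52623538]
```

The force rises from 2 to about 5.5 N at 7 mm of travel, which matches the key's spring. Releasing, then on to the logger.

```bash
python3 - <<'E'
from bench import env, ik, optics, monitor
from h import *
t=pickle.load(open('top0.pkl','rb'))
S=plane(t,209.54,259.34,.057);m=plane(t,251.15,250.29,.057);pl=plane(t,234.31,253.87,.057)
d=(S-m)[:2];yaw=np.arctan2(-d[0],d[1]);print(S,m,pl,np.linalg.norm(d),yaw)
env.movel([.5168,-.2103,.10],speed=.08)
env.wait(.15);print('free',monitor.current_wrist_force(),monitor.current_t())
c0=optics.capture('top');cv2.imwrite('pics/cb2.png',cv2.resize(c0['color'][170:280,325:465,::-1],None,fx=5,fy=5))
q=(R.from_euler('z',yaw)*R.from_quat([0,1,0,0])).as_quat(); q=[q[3],q[0],q[1],q[2]]
env.movel([.5168,-.2103,.15])
env.reach([S[0],S[1],.14],q)
env.movel([S[0],S[1],.085]);env.wait(.3)
p=monitor.current_tool_pos();r=monitor.current_eef_rot();c=optics.capture('wrist');c['tp']=p;c['tr']=r
im=c['color'][:,:,::-1].copy()
u=proj(c,S);cv2.drawMarker(im,tuple(int(t) for t in u),(0,0,255),0,12)
cv2.imwrite('pics/w2.png',im);print(p,monitor.current_wrist_force(),monitor.current_t())
E
```

```text
[0.50548017 0.22092585 0.057     ] [0.52017423 0.13323012 0.057     ] [0.51438661 0.16880396 0.057     ] 0.08891826461101225 0.16601510294767508
free [0.26276693 0.14322423 0.59283387] 9.575
[0.50601319 0.22115306 0.08584977] [ 0.29482761 -0.63050099 -0.25557508] 12.5667
```

View pics/w2.png

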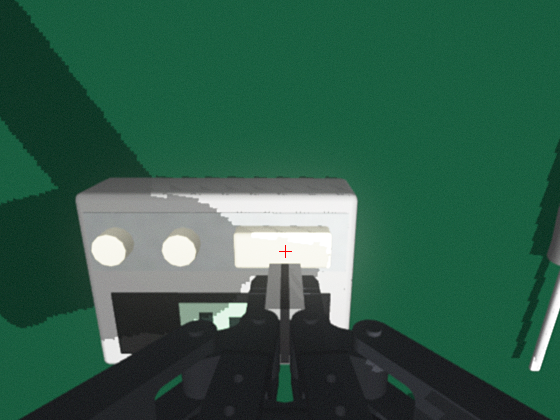

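The bar key spans x 235–331 and y 226–268 in the wrist view, and the target marker (285,251) lies on it within about 1–2 mm. The spacing from the bar key to the end key measures 88.9 mm against 89 mm expected, so this is the right logger. Pressing it, withdrawing and looking again.

```bash
python3 - <<'E'
from bench import *
from press import press
from h import *
x,y=.5045,.2206
press(x,y,.057)
env.movel([x,y,.16],speed=.1);env.wait(.2)
print('free',monitor.current_wrist_force())
env.reach([.35,.45,.25],monitor.current_eef_rot())
env.wait(.5)
t0=pickle.load(open('top0.pkl','rb'))
c=optics.capture('top');im=c['color'][:,:,::-1]
a=cv2.absdiff(im,t0['color'][:,:,::-1]).max(2)
cv2.imwrite('pics/top2.png',im);cv2.imwrite('pics/diff.png',np.hstack([a]))
s=optics.capture('scene');cv2.imwrite('pics/scene2.png',s['color'][:,:,::-1])
g=im[212:278,187:266].min(2)
k,l,st,ce=cv2.connectedComponentsWithStats((g>195).astype(np.uint8))
print([tuple(ce[i]+[187,212]) for i in range(1,k) if st[i,4]>8])
print(monitor.current_t(),monitor.current_tool_pos())
E
```

```text
f0 0.3016343208566533
-0.5 z below top mm -0.46 [ 0.53 -0.31 -0.28] 13.7
1.0 z below top mm 0.88 [ 1.44 -0.04  2.09] 14.03
2.5 z below top mm 2.41 [0.1  0.26 2.49] 14.37
4.0 z below top mm 3.94 [0.14 0.42 3.73] 14.7
5.5 z below top mm 5.44 [-0.46  0.58  4.78] 15.03
7.0 z below top mm 6.88 [-0.08 -0.74  5.47] 15.37
7.2 z below top mm 7.07 [-0.27  0.18  5.31] 15.7
hold [0.50462815 0.22067956 0.04996871] [ 0.77083902 -0.1906832   4.34802729]
free [-0.34152683 -0.30284531 -0.13076188]
[(np.float64(251.14583333333331), np.float64(250.29166666666666)), (np.float64(234.3125), np.float64(253.875)), (np.float64(209.54245283018867), np.float64(259.33962264150944))]
19.0667 [0.35007892 0.44995154 0.24997688]
```

View pics/top2.png

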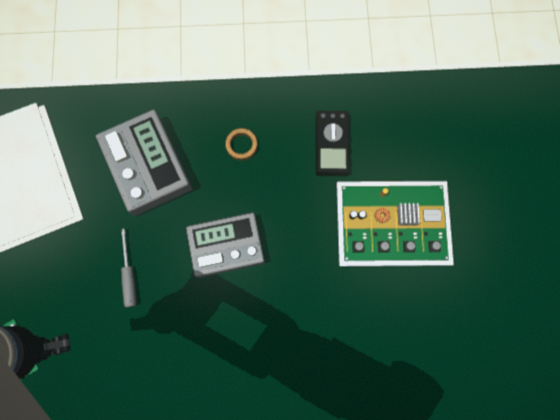

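View pics/scene2.png

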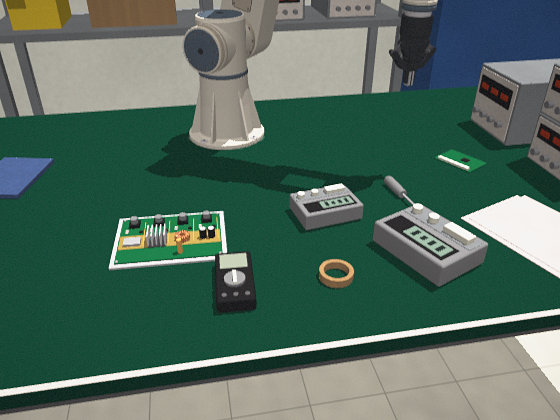

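Nothing has visibly moved. The logger's key centroids are in the same pixels as before, the post at (385,191) still stands, and the arm is clear of everything. Handing in.

```bash
python3 - <<'E'
from bench import *
env.sign_off();print(monitor.current_t())
E
```

```text
the job is handed in; nothing more can be done
the job is handed in; nothing more can be done
```

I pressed the heat-sink channel's key about 7 mm down with closed fingertips and let it come up. I then pressed the bar key on the 150 x 110 mm logger about 7 mm down, withdrew clear and handed in shortly after the clock read 19 s (limit 48 s).

- **Presses:** the force on both keys followed the spring, from about 2 N rising to about 5 N, and dropped to within about 0.6 N of zero after release. There is no direct reading of key travel. I inferred it from the fingertip height and the force, so the hand-in itself gave no confirmation.
- **Final pictures:** the centres of the logger's three keys are in exactly the same pixels as at the start. The post still stands, and the multimeter, screwdriver and tape look unmoved.
- **Disagreement:** the wrist camera and the top camera differed by about 1–2 mm on each key position. I shifted the aim slightly for that; no check failed.

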